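Clip the test bar in and hold the gauge on its mark

TASK

Take the steel test bar from its cradle and press it down past the sprung jaw until it lies fully home in both forks of the clip holder, centred end to end, with the jaw closed over it; do not drop it in. Then take the gauge probe out of its leaning stand and hold it upright with its sprung tip on top of the bar, midway between the two scribed rings, pressed gently so that the tip is pushed in about half of its travel. Finish still gripping the probe there, and leave the other things on the bench where they are.

Things in the scene. Friction and masses are not known exactly. Their poses are not given: they have to be found in the camera images.
- bar: Round bare-steel test bar, 130 mm long, 16 mm diameter, about 0.13 kg. Origin at its middle on its axis, x along it (ends alike; may be rolled about x). Two thin dark rings are scribed round it 8 mm either side of the middle; the test spot is its top midway between them. Starts lying level in the cradle, gripped best at its middle.
- cradle: Fixed bare-steel V-cradle, base 100 x 55 x 10 mm, origin at the centre of its underside, x along the bar. Two V supports 12 mm thick, 40 mm either side of the middle, about 49 mm high, hold the bar's axis 45 mm above the bench. Between them it is open down to the base.
- holder: Fixed aluminium clip holder, base 110 x 80 x 12 mm, origin under the seat on the bench, x along the bar. Two forks 12 mm thick, 38 mm either side of the middle: fixed prong on the -y side (80 mm high, 0.8 mm clear of the bar), sprung jaw on the +y side. Between the forks it is open down to the base but for the jaw's 8 mm hinge rod, 22 mm up at y = +12 mm. No end stop.
- seat (a point): Point of the holder where the middle of the bar's axis lies when it is fully home: 50 mm above the bench, axes as those of the holder (x along the bar, z up).
- jaw (a joint): Angle of the grey sprung jaw: 0 shut, grows outward (+y side), at most 0.6 rad; 0.6 N m/rad, 0.07 N m preload. A nose over each fork: tip 58 mm above the bench and 3 mm to +y of the seat, sloping ramp up to 88 mm. A bar pushed straight down meets the ramps with its axis about 75 mm up, swings the jaw out by itself (0.1 to 0.2 rad, 4 to 12 N), and the jaw springs back over it once home.
- stand: Fixed grey probe stand, base 100 x 84 x 10 mm, origin at the centre of its underside. Its 66 x 66 x 12 mm top plate (upper centre 75 mm above the origin) is tilted so that the probe's upper end leans 0.35 rad towards the stand's -x side.
- probe: Grey pen-shaped gauge probe, about 0.15 kg. Origin on its axis at the nose's lower end, z towards its upper end. Nose 16 mm diameter, z 0 to 45 mm; collar 30 mm, 45 to 51; barrel 22 mm, 51 to 123; cap to 128. Starts leaning 0.35 rad in the stand, collar on the plate, nose in an 18 mm hole; lift it out along its axis (54 mm below the plate's top). Grip the barrel.
- grip (a point): Middle of the probe's barrel, on its axis, 87 mm above the probe's origin; axes as the probe's.
- tip (a point): Centre of the flat 10 mm diameter end face of the probe's sprung steel tip, on the probe's axis, 9 mm below the probe's origin when the tip is out.
- plunger (a joint): How far the sprung tip is pushed into the probe (m): 0 = fully out, 0.008 = fully in. Its spring takes about 1 N to start and 0.5 N per mm more (3 N at half travel).
- mount_a: Bystander, to be left alone: red and black specimen mount with an orange face, disc 38 mm across, 25 mm high. Origin at the centre of its underside.
- mount_b: Bystander, to be left alone: specimen mount like mount_a, the lower of a stack of two. Origin at the centre of its underside.
- mount_c: Bystander, to be left alone: specimen mount like mount_a, standing on mount_b. Origin at the centre of its underside.
- cap: Bystander, to be left alone: empty open red mounting cup, 44 mm across, 18 mm high. Origin at the centre of its underside.
- pen: Bystander, to be left alone: white marker pen lying flat, 145 mm long, 12 mm thick. Origin at the centre of its underside.
- stub: Bystander, to be left alone: plain steel offcut standing on end, 28 mm across, 35 mm high. Origin at the centre of its underside.
- mouse: Bystander, to be left alone: black computer mouse, 100 x 60 x 29 mm. Origin at the centre of its underside.
Not all that is in view belongs to the job. Of the things that look like the probe, the smaller one is meant.

How it is judged:
On the way:
1. the bar lies home in both forks, centred, the jaw is shut over it and the gripper has let it go (z of bar in the frame of seat between -0.0035 and 0.0035 m and y of bar in the frame of seat between -0.004 and 0.004 m and x of bar in the frame of seat between -0.01 and 0.01 m and angle between the x axis of bar and the x axis of seat, either way round below 0.07 rad and value of joint jaw below 0.1 rad and contact force between each of the arm, the fingers and bar below 0.3 N), for 0.3 s.
At the end, for the whole second after the job is handed in: Bar within 3.5 mm (height), 4 mm (across), 10 mm (along) of the seat, 4 deg parallel, jaw shut within 0.1 rad, bar let go; probe gripped, still, within 5.7 deg of upright, clear of the holder, tip within 6 mm along and 4 mm across of the spot, in by 1.2 to 7 mm, at 0.8 to 7.5 N (all of step 1 and x of tip in the frame of bar between -0.006 and 0.006 m and y of tip in the frame of seat between -0.004 and 0.004 m and angle between probe's own z axis and vertical below 0.1 rad and value of joint plunger between 0.0012 and 0.007 m and contact force between probe and bar between 0.8 and 7.5 N and contact force between the fingers and probe above 3 N and contact force between probe and holder below 0.3 N and linear speed of probe below 0.02 m/s); the arm keeps its last pose, push and grip.
It fails at once if the probe is pressed hard on the bar (over 20 N) (contact force between probe and bar above 20 N).
It fails at once if the bar is dropped (moves over 0.7 m/s while not in the fingers) (linear speed of bar above 0.7 m/s and contact force between the fingers and bar below 0.2 N).
It fails at once if a bystander is moved more than 20 mm (distance of any of mount_a, mount_b, mount_c, cap, pen, stub, mouse from where it was at the start of the episode above 0.02 m).
It also fails if it takes over 58 s, if anything falls off the work surface, if the arm or the gripper's body presses on something with over 40 N, if the wrist force passes 120 N, or if a joint passes its speed limit or range.

ROBOT

A 6-joint arm with a two-finger parallel gripper is mounted at the origin on the work surface. World frame = base frame: x ahead of the robot, y to its left, z up, the work surface at z = 0. Lengths are in m, angles in rad, forces in N, time in s.
With the tool pointing down it reaches from about 0.4 to 0.825 m from the base axis. Payload 7 kg.
Tool frame: the origin (TCP) lies at the very end of the fingers, on their centre line; the grasp point (between the pads) lies 19 mm behind it; z points along the fingers, y is the line along which they close (so a half turn about z gives the same grasp; the last joint's range is limited). The gripper opens to 88 mm and grips with 3 to 60 N. Pads are 19 mm wide; open, the fingers measure 130 mm over their backs; the gripper's body (78 mm by 193 mm) begins 47 mm behind the grasp point.
Start: joints at [1.545, 0.359, 0.012, 0, -1.224, -0.288], TCP at [0.208, 0.642, 0.227] pointing down, gripper open.
Joint ranges: [-3.07, 3.07], [-1.43, 2.12], [-1.02, 1.25], [-3.03, 1.67], [-3.05, -0], [-3.03, 3.03]. Speed limits (rad/s): [2.39, 2.39, 3.01, 3.14, 3.14, 3.14].

INTERFACE

Orientations are given as [roll, pitch, yaw] about the fixed x, y, z axes, in that order (R = Rz(yaw) Ry(pitch) Rx(roll)).
In Python, from station import arm, grab_frame gives the robot as it stands.
- The arm moves only by the tool jog_arm, never from a script. Its argument "deltas" is a list that holds one entry, the list of rows, each a list of 4 numbers: the shift along the tool's x, y, z in units of 60 mm (1.0 is 60 mm), then the turn about the tool's z in units of 5 degrees (1.0 is 5 degrees). A call has 1 to 8 rows; each row is the pose to reach, as a shift and turn from the pose commanded when the call began, along the tool's axes at that moment; what a row does not reach only later rows make up. A row lasts 1/8 s, in which the tool goes at most 62.5 mm and 10.7 degrees, less where a joint would pass 70% of its speed; a pose out of reach is approached as far as the arm can. A call with a gripper value outside its range is refused whole. "grip" is the finger opening in mm, from 0 to 87.6, set as the call begins (left out, the last holds). The fingers move at their own pace and stop on an object; "squeeze" is the grip in N (left out, the last holds). Time passes only in rows, so rows that repeat a pose let the fingers close. It gives the time, the measured TCP pose, the force, the opening and the grip force at its end, in the units of the state.
- arm.get_state(): the state, without advancing time (a new reading comes with each control period).
- grab_frame(name): name is "scene" or "side" or "wrist"; returns a dict with "img" (480x640x3 uint8, red, green, blue), "vfov" (degrees; the focal length in pixels is half the picture's height over the tangent of half this angle, whatever the lens; pixels are square), "cx", "cy" (the principal point, pixels), "dist_coeffs" ([k1, k2, p1, p2, k3] as OpenCV has them; the pictures are not rectified), "xyz" and "rotation" of the camera in the world. Camera axes: x right, y down, z forward; pixel columns grow to the right and rows downward; lengths in m; the calibration is good to about 2 mm. A picture is of the moment at which its call begins. There is no depth.
- arm.job_done(): hands the job in; it is judged then, once.
The state is a dict: "t": time; "q": joint angles; "qd": joint speeds; "joint_efforts": joint torques, N m; "eef_pos": TCP position; "ee_rot": TCP orientation; "force": force on the tool from outside, world axes, zero at the start; "moment": the same for the moment, N m; "width": finger opening in m; "gripper_force": force on a finger pad.
Only numpy, scipy, OpenCV 4.12 (cv2) and the standard library are available. Lean on these libraries where they do the work, as an engineer would, in place of code of your own. Each camera call takes 0.05 s, during which the arm holds its last target. There are 200 camera calls.

## Working session

There is one attempt and no reset: what is moved stays moved. The work goes in short steps, Python scripts to look and compute and a tool call to move; the robot and the scene stay as the last step left them, time stands still between calls to the robot, and variables do not carry over. Pictures are saved under pics/ and viewed, at most 10 in all, crops included, and the job is handed in when it is done.

Besides the shell and the picture viewer there is one more tool, called after "Call:" by a JSON object that holds its "fn" and its "kwargs". jog_arm: Moves the arm, as the interface text tells. Its arguments: {"type":"object","properties":{"deltas":{"type":"array"},"grip":{"type":"number"},"squeeze":{"type":"number"}},"required":["deltas"]}

```bash
mkdir -p pics; cat > h.py <<'E'
import numpy as np, cv2, pickle
from station import arm, grab_frame
def snap(name,fn):
    f=grab_frame(name); pickle.dump(f,open(f'pics/{fn}.pkl','wb'))
    cv2.imwrite(f'pics/{fn}.png',f['img'][:,:,::-1]); return f
def K(f):
    F=240/np.tan(np.radians(f['vfov'])/2); return np.array([[F,0,f['cx']],[0,F,f['cy']],[0,0,1.]])
def R(f):
    r=np.array(f['rotation'],float)
    if r.shape==(3,3): return r
    from scipy.spatial.transform import Rotation as Ro
    return Ro.from_euler('xyz',r).as_matrix()
def ray(f,uv):
    p=cv2.undistortPoints(np.array([[uv]],float),K(f),np.array(f['dist_coeffs'],float))[0,0]
    return np.array(f['xyz']),R(f)@np.array([p[0],p[1],1])
def at_z(f,uv,z):
    o,d=ray(f,uv); return o+d*(z-o[2])/d[2]
def proj(f,P):
    r=R(f).T; P=np.atleast_2d(np.array(P,float))
    rv=cv2.Rodrigues(r)[0]; t=-r@np.array(f['xyz'])
    return cv2.projectPoints(P,rv,t,K(f),np.array(f['dist_coeffs'],float))[0][:,0]
def tri(obs):
    A=np.zeros((3,3));b=np.zeros(3)
    for f,uv in obs:
        o,d=ray(f,uv);d/=np.linalg.norm(d);M=np.eye(3)-np.outer(d,d);A+=M;b+=M@o
    return np.linalg.solve(A,b)
def load(fn): return pickle.load(open(f'pics/{fn}.pkl','rb'))
E
python3 - <<'E'
from h import *
for n in ('scene','side','wrist'):
    f=snap(n,n+'0'); print(n,f['xyz'],np.array(f['rotation']).round(3).tolist(),f['vfov'],f['cx'],f['cy'],f['dist_coeffs'])
print(arm.get_state())
E
```

```text
scene [1.25639428 0.26425151 0.71519472] [-2.263, -0.012, 1.926] 50.64598674112439 315.9770876310811 234.31603784429873 [-0.12353448  0.          0.          0.          0.        ]
side [ 0.41760381 -0.82616758  0.92535026] [-2.338, 0.012, -0.155] 45.24109400366729 321.65596103345337 246.3378685315462 [-0.11685374  0.          0.          0.          0.        ]
wrist [0.27447652 0.61972247 0.38433442] [2.882, -0.001, -1.885] 66.74402349644822 320.0604201921978 235.2470741883936 [0.02396099 0.         0.         0.         0.        ]
{'t': 0.15, 'q': array([ 1.54512280e+00,  3.59228556e-01,  1.12799461e-02, -2.40852689e-04,
       -1.22411736e+00, -2.88105883e-01]), 'qd': array([ 0.00032446, -0.00136347,  0.00263272,  0.00270981,  0.00013936,
        0.00186617]), 'joint_efforts': array([-9.86053965e-04, -5.83275282e+01,  2.93292600e+01,  7.00112388e+00,
        8.75334721e-03, -1.10900089e-04]), 'eef_pos': array([0.20825541, 0.64168182, 0.22584102]), 'ee_rot': array([ 3.14031100e+00, -1.43666395e-04, -3.13861295e-01]), 'force': array([ 0.17460654, -0.41210982,  0.20770869]), 'moment': array([-0.03441823, -0.02607634,  0.00173052]), 'gripper_force': 0.0, 'width': 0.0874133141388373}
```

View pics/scene0.png

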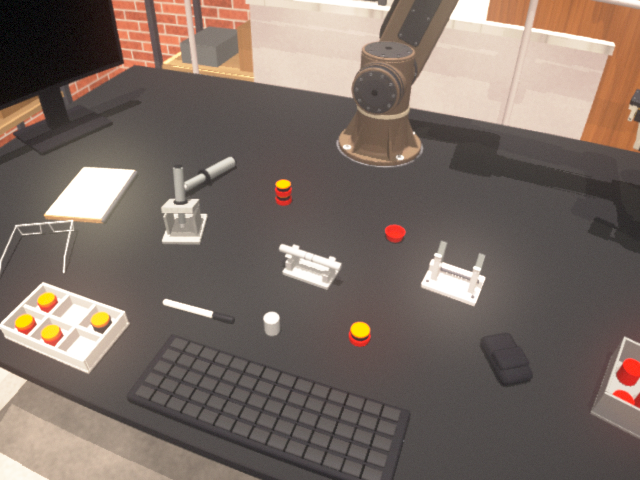

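View pics/side0.png

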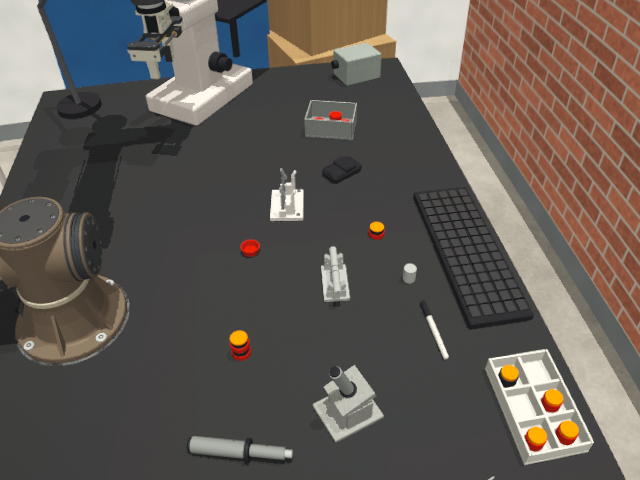

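```bash
cat >> h.py <<'E'
def crop(fn,x,y,w,h,s):
    im=cv2.imread(f'pics/{fn}.png')[y:y+h,x:x+w]; im=cv2.resize(im,None,fx=s,fy=s,interpolation=cv2.INTER_CUBIC)
    for u in range(0,w):
        if (x+u)%10==0:
            cv2.line(im,(u*s,0),(u*s,6),(0,255,255),1); cv2.putText(im,str(x+u),(u*s+2,14),0,.35,(0,255,255))
    for v in range(0,h):
        if (y+v)%10==0:
            cv2.line(im,(0,v*s),(6,v*s),(0,255,255),1); cv2.putText(im,str(y+v),(8,v*s+4),0,.35,(0,255,255))
    return im
E
python3 - <<'E'
from h import *
a=np.hstack([crop('scene0',272,236,80,60,5),crop('scene0',415,240,80,60,5)])
b=np.hstack([crop('side0',295,242,80,60,5),crop('side0',250,165,80,60,5)])
cv2.imwrite('pics/c1.png',np.vstack([a,b]))
cv2.imwrite('pics/c2.png',np.hstack([crop('scene0',150,150,80,110,5),crop('side0',308,340,80,110,5)]))
E
```

```text
(no output)
```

View pics/c1.png

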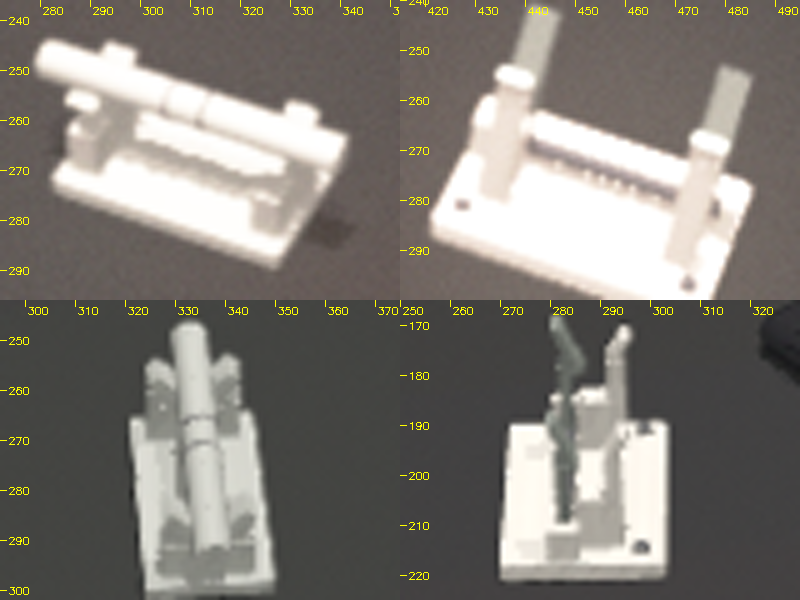

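View pics/c2.png

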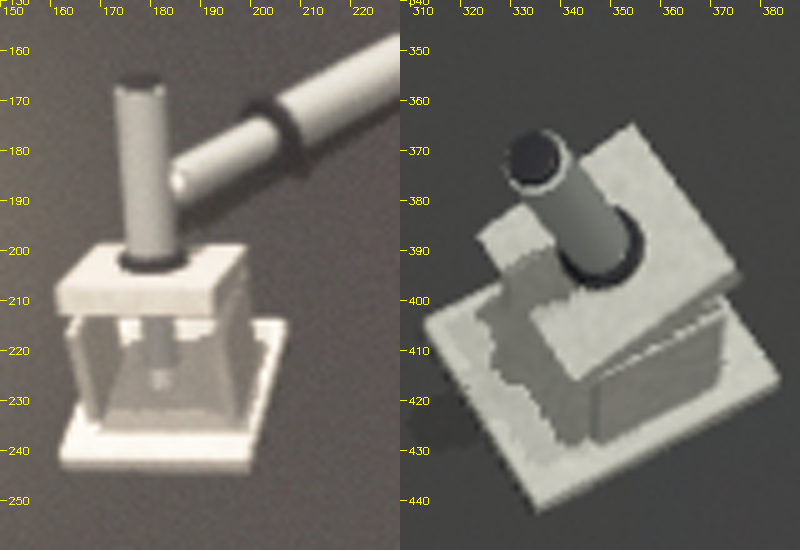

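```bash
cat > fit.py <<'E'
from h import *
from scipy.optimize import least_squares
S,D=load('scene0'),load('side0')
def Rz(a): c,s=np.cos(a),np.sin(a); return np.array([[c,-s,0],[s,c,0],[0,0,1]])
def fit(cands,name,obsS,obsD):
    # each obs: (model pt mm, uv)
    best=None
    for a0 in cands:
        def res(p):
            T=lambda P: (Rz(p[2])@(np.array(P)/1000).T).T+[p[0],p[1],0]
            r=[]
            for f,o in ((S,obsS),(D,obsD)):
                r.append(proj(f,T([m for m,_ in o]))-np.array([u for _,u in o]))
            return np.vstack(r).ravel()
        o=least_squares(res,[.6,.1,a0],loss='soft_l1')
        if best is None or o.cost<best.cost: best=o
        print(name,a0,o.cost.round(2),o.x.round(4))
    print(best.fun.reshape(-1,2).round(1).tolist()) if 0 else print(np.round(res(best.x).reshape(-1,2),1).tolist())
    return best.x
h=np.pi/2
# bar: +x toward +Y world (scene right?) choose ends: scene right end = side far end
fit([h],'bar',[((-65,0,45),(280.3,247.2)),((65,0,45),(340.4,266)),((0,0,45),(309.4,256.3))],
 [((65,0,45),(332.8,247)),((-65,0,45),(337.4,291.4)),((0,0,45),(334.8,267.6))])
fit([h],'cradle',[((-50,-27.5,0),(283,274)),((50,-27.5,0),(327.4,289.6))],[((-50,-27.5,0),(350,299)),((-50,27.5,0),(324.5,302))])
fit([h],'holder',[((-55,-40,12),(421.6,283)),((55,40,12),(485,277)),((-55,-40,0),(421.6,287)),((-55,40,12),(431,259.5))],
 [((55,40,12),(272,189.4)),((55,-40,12),(303.4,189.4)),((-55,40,12),(270,218)),((-55,-40,12),(303.4,217.5))])
c,s=np.cos(.35),np.sin(.35)
def ax(d): return (-s*d,0,75+c*d)
def pl(x,y): return (c*x,y,75+s*x)
fit([0],'probe',[(ax(83),(178,166.6)),(ax(6),(180.4,201))],[(ax(83),(335,372)),(ax(6),(348.6,388))])
for k in range(4):
    rot=lambda l,n: l[n:]+l[:n]
    # corner order around (ccw seen from above), world: near-scene...
    sp=[(-33,-33),(33,-33),(33,33),(-33,33)]; sp=rot(sp,k)
    bp=rot([(-50,-42),(50,-42),(50,42),(-50,42)],k)
    oS=[(192.4,209),(199.4,199.4),(171,199),(161.4,207.4)]   # scene: nearR, farR, farL, nearL
    oD=[(375.6,394),(354.4,365),(323.6,387.6),(344,415.6)]
    bS=[(200,242),(207.4,214.4),(164,214),(162.4,241)]
    bD=[(383.6,415),None,(313,404.4),(336,440)]
    Sx=[(pl(*sp[i]),oS[i]) for i in range(4)]+[((*bp[i],10),bS[i]) for i in range(3) if i!=2]+[(ax(83),(178,166.6)),(ax(6),(180.4,201))]
    Dx=[(pl(*sp[i]),oD[i]) for i in range(4)]+[((*bp[i],10),bD[i]) for i in (0,2,3)]+[(ax(83),(335,372)),(ax(6),(348.6,388))]
    fit([0,h,2*h,-h],f'stand{k}',Sx,Dx)
E
python3 fit.py
```

```text
bar 1.5707963267948966 2.29 [0.5652 0.0038 1.4848]
[[0.7, -0.0], [0.1, 0.7], [0.7, 0.5], [-0.4, 0.8], [0.3, 0.8], [0.1, 1.6]]
cradle 1.5707963267948966 0.82 [0.5648 0.0048 1.5033]
[[-0.7, 0.6], [0.5, 0.0], [-0.0, 0.6], [-0.4, -0.4]]
holder 1.5707963267948966 4.36 [0.4929 0.2804 1.4414]
[[-1.1, 0.2], [-0.2, -0.6], [-2.0, 0.4], [1.9, -0.6], [-0.1, -0.2], [-0.2, -1.0], [0.2, -0.5], [-0.1, -0.9]]
probe 0 3.29 [ 0.5361 -0.3066  0.3711]
[[-1.0, -1.9], [-0.6, -1.0], [0.2, -1.7], [-0.3, -0.4]]
stand0 0 619.42 [ 0.5343 -0.3092 -0.7289]
stand0 1.5707963267948966 217.81 [ 0.533  -0.3065  2.1221]
stand0 3.141592653589793 217.81 [ 0.533  -0.3065  2.1221]
stand0 -1.5707963267948966 619.42 [ 0.5343 -0.3092 -0.7289]
[[-25.6, 7.9], [-4.6, 5.6], [23.5, -11.5], [6.3, -8.5], [-37.8, -2.0], [1.0, 20.3], [-16.8, 6.1], [-0.9, -1.1], [-1.8, -0.6], [-4.7, -1.8], [-2.8, -3.0], [1.2, 0.4], [-0.4, -1.4], [-2.3, -0.8], [12.1, 2.3], [25.6, 2.1], [-0.2, 0.1]]
stand1 0 161.96 [ 0.5353 -0.3066  0.4179]
stand1 1.5707963267948966 161.96 [ 0.5353 -0.3066  0.4179]
stand1 3.141592653589793 161.96 [ 0.5353 -0.3066  0.4179
[... 493 characters left out ...]
-0.3088 -1.0196]
[[-28.7, -0.6], [-4.4, 14.3], [23.7, -3.0], [3.4, -16.8], [-39.1, -1.8], [-0.2, 20.4], [9.7, 3.3], [-0.2, -1.2], [-0.1, -6.7], [-4.0, 6.5], [-1.7, 5.2], [2.4, -5.4], [0.6, -0.4], [-1.4, 0.2], [13.1, 3.4], [2.7, -19.1], [-0.9, -0.5]]
stand3 0 607.7 [ 0.532  -0.307   0.6848]
stand3 1.5707963267948966 607.7 [ 0.532  -0.307   0.6848]
stand3 3.141592653589793 254.43 [ 0.5317 -0.3076  3.7508]
stand3 -1.5707963267948966 254.43 [ 0.5317 -0.3076 -2.5324]
[[-25.8, 7.4], [-1.6, 12.5], [23.4, -11.9], [2.7, -16.1], [-33.0, 0.0], [-1.4, 21.7], [-2.5, 11.6], [0.0, -1.1], [-2.4, 0.2], [-8.7, 6.1], [-3.4, -2.5], [4.1, -5.7], [-1.1, -8.2], [-3.5, 7.3], [7.1, 2.8], [25.1, -18.7], [-0.8, -0.8]]
```

```bash
cat > go.py <<'E'
import sys; from h import *
def delta(x,y,z,yaw,p=None,yw=None):
    s=arm.get_state(); p=s['eef_pos'] if p is None else p; yw=s['ee_rot'][2] if yw is None else yw
    d=np.array([x,y,z])-p
    X=np.array([np.cos(yw),np.sin(yw),0]); Y=np.array([np.sin(yw),-np.cos(yw),0])
    t=-(yaw-yw); t=(t+np.pi)%(2*np.pi)-np.pi
    u=np.array([d@X,d@Y,-d[2]])/.06
    return u.round(3).tolist()+[round(np.degrees(t)/5,2)]
if __name__=='__main__':
    a=sys.argv[1:]
    for g in a:
        print(delta(*eval(g)))
E
python3 go.py "(.493,.28,.227,-1.70)" "(.565,.0042,.2,-1.65)"
```

```text
[6.375, 4.268, -0.019, np.float64(15.88)]
[8.935, 8.27, 0.431, np.float64(15.31)]
```

Call:
{"fn": "jog_arm", "kwargs": {"deltas": [[[0.8,0.53,0,2],[1.6,1.07,0,4],[2.4,1.6,0,6],[3.2,2.13,0,8],[4.0,2.67,0,10],[4.8,3.2,0,12],[5.6,3.73,0,14],[6.375,4.268,0,15.88]]]}}

```text
t: 1.15
eef_pos: [0.494, 0.2787, 0.2266]
ee_rot: [-3.142, 0.0, -1.705]
force: [0.6, 0.7, -0.5]
width: 0.0875
gripper_force: 0.0
```

Call:
{"fn": "jog_arm", "kwargs": {"deltas": [[[0,0,0,0],[0,0,0,0]]]}}

```text
t: 1.4
eef_pos: [0.4932, 0.2801, 0.2264]
ee_rot: [3.141, -0.0, -1.7]
force: [0.1, -0.9, 0.0]
width: 0.0876
gripper_force: 0.0
```

```bash
python3 - <<'E'
from h import *
snap('wrist','w1')
s=arm.get_state(); print(s['t'],s['eef_pos'],s['ee_rot'],s['q'])
E
python3 go.py "(.493,.28,.227,-1.70)" "(.565,.0042,.2,-1.65)"
```

```text
1.45 [0.49284846 0.28067615 0.22640477] [ 3.14133585e+00 -5.02163727e-05 -1.69868141e+00] [ 8.62530456e-01  1.82493230e-01 -2.30173192e-01 -2.04354819e-04
 -1.15831272e+00 -9.90333609e-01]
[0.011, -0.004, -0.01, np.float64(0.02)]
[4.417, -1.78, 0.44, np.float64(-0.56)]
```

View pics/w1.png

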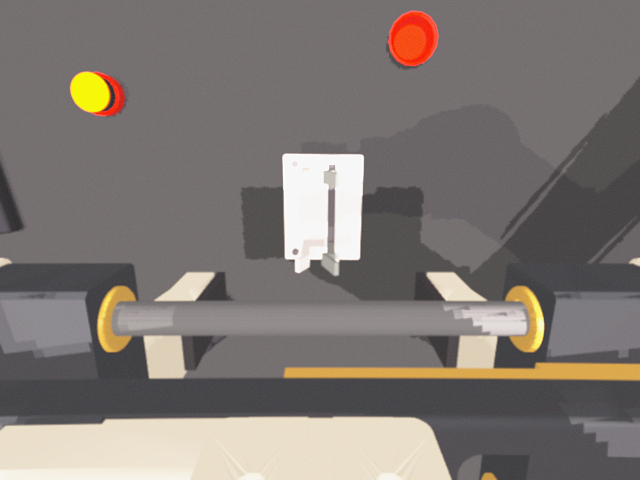

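```bash
python3 - <<'E'
from h import *
f=load('w1')
P=[at_z(f,u,.012) for u in [(283.5,154.5),(363.5,155),(361,260.5),(284.5,260)]]
P=np.array(P); print(P.round(4)); print(P.mean(0)); 
L=(P[2]+P[3]-P[0]-P[1])/2; W=(P[1]+P[2]-P[0]-P[3])/2
print(np.linalg.norm(L),np.linalg.norm(W),np.arctan2(L[1],L[0]),np.arctan2(W[1],W[0])-np.pi/2)
# edges subpixel
g=cv2.cvtColor(f['img'],cv2.COLOR_RGB2GRAY)
q=cv2.cornerSubPix(g,np.array([[[283.5,154.5]],[[363.5,155]],[[361,260.5]],[[284.5,260]]],np.float32),(4,4),(-1,-1),(3,30,.01)); print(q[:,0])
P=np.array([at_z(f,u,.012) for u in q[:,0].astype(float)])
L=(P[2]+P[3]-P[0]-P[1])/2; W=(P[1]+P[2]-P[0]-P[3])/2
print(P.mean(0),np.linalg.norm(L),np.linalg.norm(W),np.arctan2(L[1],L[0]),np.arctan2(W[1],W[0])-np.pi/2)
E
```

```text
[[0.5231 0.222  0.012 ]
 [0.4439 0.2328 0.012 ]
 [0.4575 0.3432 0.012 ]
 [0.5393 0.332  0.012 ]]
[0.4909659  0.28252222 0.012     ]
0.11115246185428818 0.0812285069643512 1.4366766094219483 1.4349287744317127
[[282.6743  153.83366]
 [363.0564  154.6649 ]
 [359.03067 259.027  ]
 [284.51056 258.4493 ]]
[0.49166022 0.28132055 0.012     ] 0.1099260443171209 0.08029463115109257 1.4327379173258763 1.4323092554190944
```

Call:
{"fn": "jog_arm", "kwargs": {"deltas": [[[0.9,-0.36,0.08,0],[1.8,-0.72,0.16,0],[2.7,-1.08,0.24,-0.2],[3.4,-1.4,0.3,-0.4],[4.0,-1.6,0.4,-0.56],[4.417,-1.78,0.44,-0.56],[4.417,-1.78,0.44,-0.56],[4.417,-1.78,0.44,-0.56]]]}}

```text
t: 2.45
eef_pos: [0.5649, 0.005, 0.2002]
ee_rot: [3.142, 0.0, -1.649]
force: [-0.2, 0.4, 0.1]
width: 0.0877
gripper_force: 0.0
```

```bash
python3 - <<'E'
from h import *
f=snap('wrist','w2'); s=arm.get_state(); print(s['t'],s['eef_pos'],s['ee_rot'][2])
c=crop('w2',220,100,200,160,4); cv2.imwrite('pics/w2c.png',c[:600])
E
```

```text
2.5 [0.56496388 0.0051379  0.20029017] -1.6489429293732538
```

View pics/w2c.png

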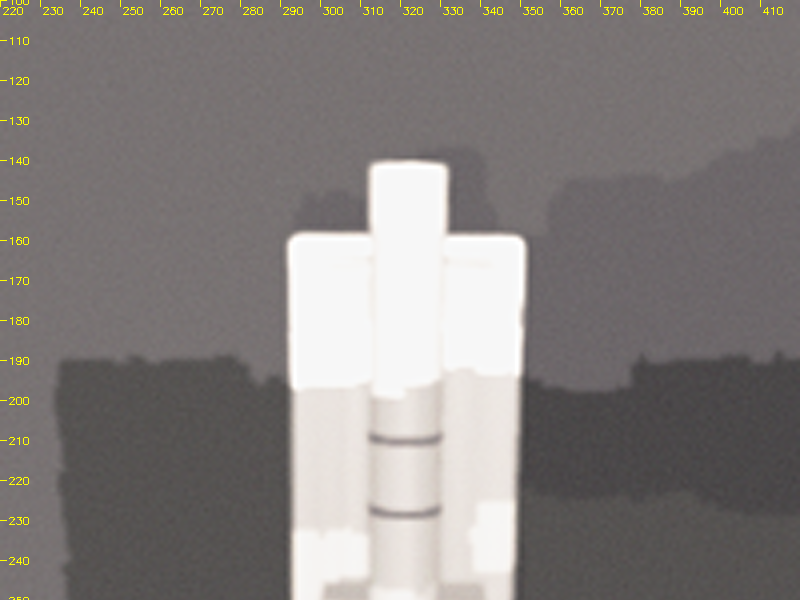

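```bash
python3 - <<'E'
from h import *
f=load('w2')
a=at_z(f,(321.5,218.3),.053); b=at_z(f,(322.1,145),.045); c=at_z(f,(321.4,225),.045)
e=at_z(f,(322.1,140.5),.047)
print(a,b,c,np.arctan2(*(c-b)[1::-1]),np.linalg.norm(a-e))
E
python3 go.py "(.565,.0042,.030,-1.65)"
```

```text
[0.56419348 0.00186198 0.053     ] [ 0.55894557 -0.0587119   0.045     ] [0.56485896 0.00963529 0.045     ] 1.4844913081751883 0.06471815087231748
[0.016, -0.002, 2.838, np.float64(0.01)]
```

```bash
python3 go.py "(.5644,.0025,.028,-1.6575)"
```

```text
[0.045, 0.006, 2.872, np.float64(0.1)]
```

Call:
{"fn": "jog_arm", "kwargs": {"deltas": [[[0.045,0.006,0.7,0.1],[0.045,0.006,1.3,0.1],[0.045,0.006,1.9,0.1],[0.045,0.006,2.3,0.1],[0.045,0.006,2.6,0.1],[0.045,0.006,2.8,0.1],[0.045,0.006,2.87,0.1],[0.045,0.006,2.87,0.1]]]}}

```text
t: 3.5
eef_pos: [0.5646, 0.0015, 0.0282]
ee_rot: [-3.141, 0.0, -1.659]
force: [0.1, -0.7, 0.3]
width: 0.0877
gripper_force: 0.0
```

Call:
{"fn": "jog_arm", "kwargs": {"deltas": [[[0,0,0,0],[0,0,0,0],[0,0,0,0],[0,0,0,0],[0,0,0,0],[0,0,0,0],[0,0,0,0],[0,0,0,0]]], "grip": 10, "squeeze": 40}}

```text
t: 4.5
eef_pos: [0.564, 0.0011, 0.0279]
ee_rot: [3.141, -0.0, -1.66]
force: [0.4, 0.9, 0.5]
width: 0.0148
gripper_force: 40.0
```

Call:
{"fn": "jog_arm", "kwargs": {"deltas": [[[0,0,-0.3,0],[0,0,-0.8,0],[0,0,-1.4,0],[0,0,-2.0,0],[0,0,-2.5,0],[0,0,-2.5,0]]]}}

```text
t: 5.25
eef_pos: [0.5657, 0.0015, 0.1804]
ee_rot: [-3.137, 0.002, -1.659]
force: [-0.7, 0.4, -1.6]
width: 0.0152
gripper_force: 40.0
```

```bash
python3 - <<'E'
from h import *
f=snap('wrist','w3'); s=arm.get_state(); print(s['t'],s['eef_pos'],s['ee_rot'],s['width'],s['gripper_force'],s['force'])
x,y=s['eef_pos'][:2]; yw=s['ee_rot'][2]; z=s['eef_pos'][2]
# predicted rings pixels assuming bar centred at tcp
for d in (-.008,0,.008,.065): print(d,proj(f,[x+d*np.cos(yw),y+d*np.sin(yw),z+.017+.008]))
cv2.imwrite('pics/w3c.png',crop('w3',220,60,200,150,4))
E
python3 go.py "(.4917,.2815,.15,-1.7076)"
```

```text
5.3 [0.56466159 0.00138668 0.17863517] [-3.14005563e+00  1.03365377e-03 -1.65953311e+00] 0.014804652110121538 39.99961495399475 [-0.84917167  0.70959768 -2.39607518]
-0.008 [[324.0374728  332.18411405]]
0 [[324.09080725 314.53573411]]
0.008 [[324.14606111 296.41548738]]
0.065 [[324.60762021 151.04247682]]
[-4.542, 1.625, 0.477, np.float64(0.55)]
```

View pics/w3c.png

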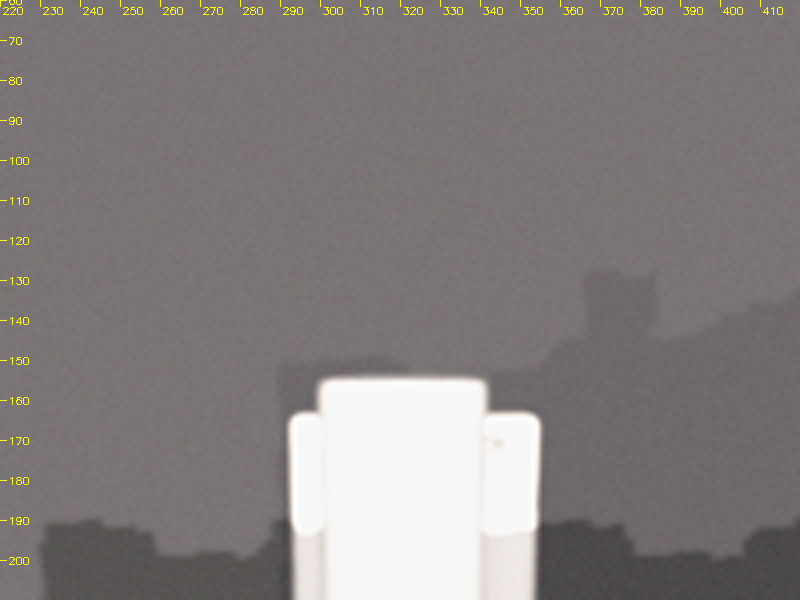

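```bash
python3 go.py "(.4905,.2805,.12,-1.7076)"
```

```text
[-4.524, 1.643, 0.977, np.float64(0.55)]
```

Call:
{"fn": "jog_arm", "kwargs": {"deltas": [[[-0.6,0.22,0,0],[-1.3,0.47,0,0.2],[-2.0,0.73,0,0.4],[-2.7,0.98,0,0.55],[-3.4,1.24,0,0.55],[-4.0,1.46,0,0.55],[-4.4,1.6,0.2,0.55],[-4.524,1.643,0.5,0.55]]]}}

```text
t: 6.3
eef_pos: [0.4894, 0.2815, 0.1464]
ee_rot: [3.141, -0.001, -1.706]
force: [0.7, -0.1, -0.7]
width: 0.0149
gripper_force: 40.0
```

Call:
{"fn": "jog_arm", "kwargs": {"deltas": [[[0,0,0,0],[0,0,0,0],[0,0,0,0]]]}}

```text
t: 6.68
eef_pos: [0.4907, 0.2799, 0.1485]
ee_rot: [-3.141, 0.0, -1.708]
force: [-0.2, -0.3, -1.3]
width: 0.0148
gripper_force: 40.0
```

```bash
python3 go.py "(.4905,.2805,.065,-1.7076)"; python3 - <<'E'
from h import *
f=snap('side','s1'); g=snap('scene','s2')
cv2.imwrite('pics/s1c.png',np.hstack([crop('side0',260,160,1,1,1)[:0] if 0 else crop('s1',250,130,80,100,5),crop('s2',415,210,80,100,5)]))
E
```

```text
[-0.009, 0.004, 1.391, np.float64(-0.01)]
```

View pics/s1c.png

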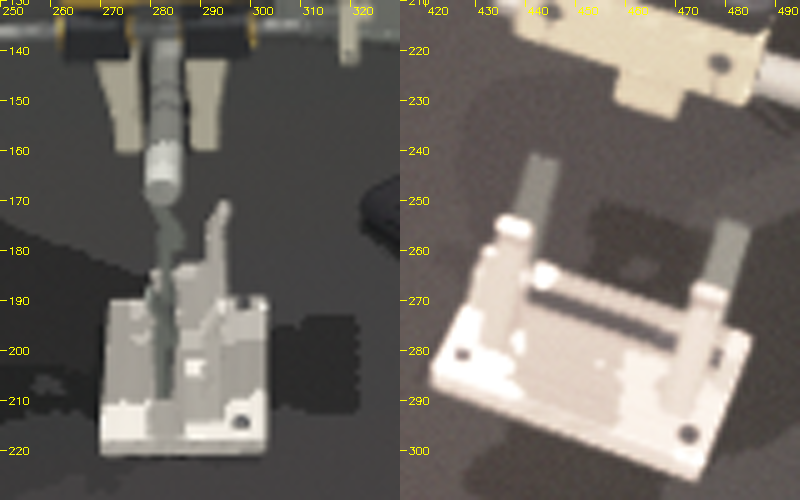

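```bash
python3 - <<'E'
from h import *
D=load('s1');s=arm.get_state();p=s['eef_pos'];yw=s['ee_rot'][2]
X=np.array([np.cos(yw),np.sin(yw),0])
print('bar near end', proj(D,p+[0,0,.017]+X*(.065-.0015)),'side edges',proj(D,p+[.008,0,.017]+X*.0635),proj(D,p+[-.008,0,.017]+X*.0635))
a=1.434;c,si=np.cos(a),np.sin(a)
def H(x,y,z,o=(.491,.2815)): return np.array([o[0]+c*x-si*y,o[1]+si*x+c*y,z])
for P in [(-.044,-.0088,.06),(-.044,-.0088,.04),(-.044,-.0088,.08),(-.044,.003,.058),(-.055,-.04,.012),(-.055,.04,.012)]: print(P,proj(D,H(*P)))
E
```

```text
bar near end [[281.78732116 167.70463937]] side edges [[285.3619375  167.33174762]] [[278.20903462 168.07867701]]
(-0.044, -0.0088, 0.06) [[288.47909255 198.44519166]]
(-0.044, -0.0088, 0.04) [[288.90774006 204.92007449]]
(-0.044, -0.0088, 0.08) [[288.04286776 191.84185277]]
(-0.044, 0.003, 0.058) [[283.56090321 199.20992965]]
(-0.055, -0.04, 0.012) [[302.29882229 216.46253269]]
(-0.055, 0.04, 0.012) [[269.23083915 217.1969701 ]]
```

Call:
{"fn": "jog_arm", "kwargs": {"deltas": [[[-0.009,-0.004,0.3,0],[-0.009,-0.004,0.6,0],[-0.009,-0.004,0.9,0],[-0.009,-0.004,1.15,0],[-0.009,-0.004,1.3,0],[-0.009,-0.004,1.4,0],[-0.009,-0.004,1.4,0]]]}}

```text
t: 7.65
eef_pos: [0.491, 0.281, 0.064]
ee_rot: [-3.141, 0.0, -1.707]
force: [0.7, -0.2, -2.3]
width: 0.0149
gripper_force: 40.0
```

Call:
{"fn": "jog_arm", "kwargs": {"deltas": [[[0,0,0.05,0],[0,0,0.1,0],[0,0,0.15,0],[0,0,0.2,0],[0,0,0.2,0]]]}}

```text
t: 8.28
eef_pos: [0.4911, 0.2812, 0.0521]
ee_rot: [-3.141, 0.001, -1.707]
force: [3.7, 1.2, 2.3]
width: 0.0152
gripper_force: 40.0
```

Call:
{"fn": "jog_arm", "kwargs": {"deltas": [[[0,0,0.05,0],[0,0,0.1,0],[0,0,0.15,0],[0,0,0.2,0],[0,0,0.24,0],[0,0,0.27,0],[0,0,0.27,0]]]}}

```text
t: 9.15
eef_pos: [0.4902, 0.2803, 0.0353]
ee_rot: [3.141, -0.001, -1.708]
force: [3.8, -1.1, -2.8]
width: 0.0149
gripper_force: 40.0
```

Call:
{"fn": "jog_arm", "kwargs": {"deltas": [[[0,0,0.02,0],[0,0,0.04,0],[0,0,0.05,0],[0,0,0.05,0],[0,0,0.05,0]]]}}

```text
t: 9.78
eef_pos: [0.4909, 0.281, 0.033]
ee_rot: [-3.141, 0.0, -1.707]
force: [5.3, -1.8, 1.6]
width: 0.0148
gripper_force: 40.0
```

Call:
{"fn": "jog_arm", "kwargs": {"deltas": [[[0,0,0.015,0],[0,0,0.03,0],[0,0,0.03,0],[0,0,0.03,0]]]}}

```text
t: 10.28
eef_pos: [0.491, 0.2811, 0.0327]
ee_rot: [-3.14, 0.001, -1.707]
force: [0.1, -4.6, 16.1]
width: 0.0149
gripper_force: 40.0
```

Call:
{"fn": "jog_arm", "kwargs": {"deltas": [[[0,0,0,0],[0,0,0,0],[0,0,0,0],[0,0,0,0]]], "grip": 40}}

```text
t: 10.78
eef_pos: [0.4902, 0.2806, 0.0305]
ee_rot: [3.141, -0.001, -1.707]
force: [1.0, -0.8, 0.4]
width: 0.0397
gripper_force: 0.0
```

Call:
{"fn": "jog_arm", "kwargs": {"deltas": [[[0,0,-0.15,0],[0,0,-0.5,0],[0,0,-1.0,0],[0,0,-1.7,0],[0,0,-2.4,0],[0,0,-3.0,0],[0,0,-3.0,0]]]}}

```text
t: 11.65
eef_pos: [0.4919, 0.2819, 0.215]
ee_rot: [-3.137, 0.005, -1.707]
force: [-0.2, -0.1, -0.9]
width: 0.0398
gripper_force: 0.0
```

```bash
python3 - <<'E'
from h import *
f=snap('side','s3'); g=snap('scene','s4'); w=snap('wrist','w4')
cv2.imwrite('pics/s3c.png',np.hstack([crop('s3',250,160,66,75,4),crop('s4',415,235,66,75,4),crop('w4',270,160,66,75,4)[:,:266]]))
E
python3 go.py "(.535,-.307,.24,-2.74)"
```

```text
[9.597, -2.077, -0.49, np.float64(11.83)]
```

View pics/s3c.png

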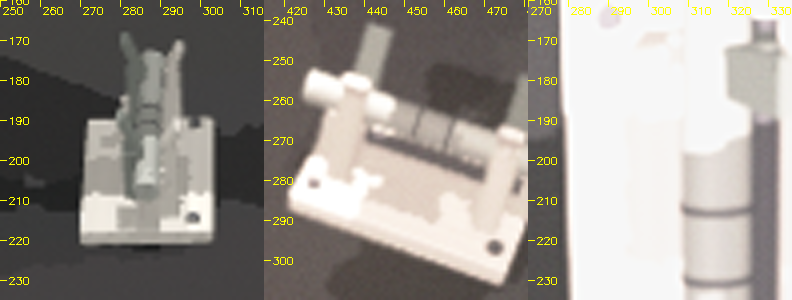

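```bash
python3 go.py "(.5198,-.3136,.24,-2.745)"; python3 - <<'E'
from h import *
w=load('w4'); print(at_z(w,(317.4,222),.058)); s=arm.get_state(); print(s['eef_pos'],s['q'])
E
```

```text
[9.741, -1.841, -0.49, np.float64(11.89)]
[0.49370046 0.28197482 0.058     ]
[0.49011172 0.28045059 0.21060496] [ 8.65995607e-01  1.89966029e-01 -2.58118804e-01 -4.71927688e-04
 -1.12330863e+00 -1.00265049e+00]
```

Call:
{"fn": "jog_arm", "kwargs": {"deltas": [[[0.7,-0.13,-0.2,0.5],[1.6,-0.3,-0.4,1.8],[2.5,-0.47,-0.49,3.2],[3.4,-0.64,-0.49,4.6],[4.3,-0.81,-0.49,6],[5.2,-0.98,-0.49,7.4],[6.1,-1.15,-0.49,8.8],[7.0,-1.32,-0.49,10.2]]], "grip": 87}}

```text
t: 12.8
eef_pos: [0.5111, -0.1478, 0.2393]
ee_rot: [3.141, -0.002, -2.601]
force: [0.9, 0.1, -0.5]
width: 0.0869
gripper_force: 0.0
```

```bash
python3 go.py "(.5198,-.3136,.24,-2.745)"
```

```text
[1.297, -2.444, -0.011, np.float64(1.65)]
```

Call:
{"fn": "jog_arm", "kwargs": {"deltas": [[[0.4,-0.75,0,0.6],[0.8,-1.5,0,1.2],[1.1,-2.1,0,1.65],[1.297,-2.444,0,1.65],[1.297,-2.444,0,1.65],[1.297,-2.444,0,1.65],[1.297,-2.444,0,1.65]]]}}

```text
t: 13.68
eef_pos: [0.5212, -0.311, 0.2402]
ee_rot: [3.141, -0.0, -2.741]
force: [0.2, 0.7, -0.1]
width: 0.087
gripper_force: 0.0
```

```bash
python3 - <<'E'
from h import *
f=snap('wrist','w5'); s=arm.get_state(); print(s['t'],s['eef_pos'],s['ee_rot'])
a=.40;c,si=np.cos(a),np.sin(a); O=np.array([.534,-.3076,0])
def St(x,y,z): return O+[c*x-si*y,si*x+c*y,z]
ct,sn=np.cos(.35),np.sin(.35)
ax=lambda d:St(-sn*d,0,.075+ct*d)
pts={'cap':ax(.083),'grip':ax(.045),'collar':ax(.006)}
for i,(x,y) in enumerate([(-33,-33),(33,-33),(33,33),(-33,33)]): pts['p%d'%i]=St(ct*x/1e3,y/1e3,.075+sn*x/1e3)
for i,(x,y) in enumerate([(-50,-42),(50,-42),(50,42),(-50,42)]): pts['b%d'%i]=St(x/1e3,y/1e3,.01)
im=f['img'][:,:,::-1].copy()
for k,P in pts.items():
    u=proj(f,P)[0]; print(k,u.round(1)); cv2.drawMarker(im,tuple(int(v) for v in u),(0,0,255),cv2.MARKER_CROSS,8,1)
im=np.ascontiguousarray(im); cv2.imwrite('pics/w5m.png',im)
# hough / coarse extents: bright light-grey mask
g=cv2.cvtColor(f['img'],cv2.COLOR_RGB2GRAY)
print(np.vstack([ (g[r,180:460:10]) for r in range(60,300,12)]))
E
python3 go.py "(.5198,-.3136,.098,-2.745)"
```

```text
13.725 [ 0.52121244 -0.31101381  0.24037903] [ 3.14147521e+00  3.24619271e-05 -2.74049917e+00]
cap [318.5 218.4]
grip [318.7 224.9]
collar [318.8 230. ]
p0 [283.1 195.1]
p1 [282.5 266.8]
p2 [355.1 266.8]
p3 [354.5 195.2]
b0 [279.1 169.4]
b1 [281.6 259.6]
b2 [356.3 259.6]
b3 [358.9 169.5]
[[ 44  47  49  46  48  45  46  48  47  47  42  46 111 132  91  37  35  47
   43  43  39  45  43  38  47  41  39  52]
 [ 49  48  49  48  49  47  50  45  51  50  49  43 135  95  37  43  45  39
   44  42  42  43  44  45  47  45  41  39]
 [ 45  48  48  45  47  46  46  43  42  49  44 169 107  29  44  41  42  36
   42  44  43  40  43  37  43  40  41  40]
 [ 49  46  46  50  48  48  46  40  43  39  38  48  46  42  39  37  41  42
   40  43  47  44  43  49  40  42  43  45]
 [ 48  48  49  49  48  45  47  38  44  44  39  43  36  46  45  40  41  42
   41  45  41  40  41  45  40  38  41  42]
 [ 46  48  44  41  46  45  47  46  40  44  42  40  43  42  42  42  38  42
   39  42  39  43  43  41  44  39  44  41]
 [ 45  46  48  48  47  44  45  41  44  43  43  42  42  40  41  46  45  42
   43  43  42  40  45  44  48  43  
[... 869 characters left out ...]
 62 103 100  84  31  63 104 108
   30  32  26  32  36  34  35  41  33  32]
 [ 48  48  49  50  44  46  48  43  47  50 114 105 102  41  65  36 106 105
   34  33  29  34  32  29  34  32  31  38]
 [ 49  45  50  47  49  47  44  48  52  44 118 105 105 105 102 106 103 105
   46  37  39  36  29  33  38  33  36  35]
 [ 44  45  51  43  47  46  48  45  47  42  72 158 166 168 157 111 105 104
   47  46  36  35  34  34  29  32  34  32]
 [ 49  99  98  96  22  49  48  45  51  49  45  45  47  48  47  49  47  47
   50  46  47  47  31  36  27  96  98  98]
 [ 98  99  95  27  22  47  49  49  49  49  42  48  48  44  47  50  48  45
   46  47  47  49  48  47  24  25  97  98]]
[0.039, -0.03, 2.373, np.float64(0.05)]
```

```bash
python3 - <<'E'
from h import *
f=load('w5'); g=cv2.cvtColor(f['img'],cv2.COLOR_RGB2GRAY)
m=(g>66).astype(np.uint8); m[:120]=0; m[274:]=0; m[:,:250]=0; m[:,400:]=0
cs,_=cv2.findContours(m,cv2.RETR_CCOMP,cv2.CHAIN_APPROX_NONE)
for c in cs:
    if cv2.contourArea(c)>60: print(cv2.contourArea(c),cv2.approxPolyDP(c,2.5,True)[:,0].tolist())
for r in range(160,276,4): print(r,''.join('#' if v>130 else '+' if v>92 else '-' if v>66 else '.' for v in g[r,270:370:1]))
E
```

```text
7442.0 [[283, 169], [280, 265], [353, 269], [360, 173]]
393.0 [[303, 225], [307, 224], [313, 236], [326, 235], [334, 227], [335, 236], [325, 247], [313, 247], [303, 236]]
560.0 [[320, 206], [328, 208], [334, 216], [332, 227], [322, 233], [312, 230], [307, 222], [309, 212]]
160 ....................................................................................................
164 ....................................................................................................
168 ...............---..................................................................................
172 ............--+++---+++++++++###+++++++++++++++--------------------+++++--++++------------..........
176 ............-+++++++++++-----+++---------+-+++-------------------+++++++++++++++++++++++++-.........
180 ............-++++++++++--------------------------------------------------------------+++++-.........
184 ............-++++++++++-------------------------------------------+----------------+++++++-.........
188 ............-++++++++--------------------------------------------------------------++++
[... 1518 characters left out ...]
++++++++++++++++++--+++++++++++++++++++++++++++++++++++-..............
252 .........-+#+++++++++++++++++++++++++++++++++++++++++++++++++++++++++++++++++++++++++-..............
256 .........-++++++++++##++++++++++++++++++++++++++++++++++++++++++++++++++++++++++++++-...............
260 ...........-++++++######+++++++++++++++++++++++++++#++++++++++++++++++++++++++++++++-...............
264 ..........-+############################################++++++++++++++++++++++++++++-...............
268 ..................................---------------+++++++++++++++++++++--+++++++++++--...............
272 ....................................................................................................
```

```bash
python3 - <<'E'
from h import *
f=load('w5'); a=.355; cap=at_z(f,(321.2,219.5),.153); ct,sn=np.cos(.35),np.sin(.35)
yw=-2.7405; ty=np.array([np.sin(yw),-np.cos(yw),0])
cap2=cap+.0013*ty
g=cap2+[sn*.038*np.cos(a),sn*.038*np.sin(a),-ct*.038]
print(cap,cap2,g, 'stand O',cap2[:2]+sn*.083*np.array([np.cos(a),np.sin(a)]))
from go import delta
print(delta(g[0],g[1],g[2]-.019,a-np.pi))
E
```

```text
[ 0.50778366 -0.3166957   0.153     ] [ 0.50727611 -0.31549887  0.153     ] [ 0.51949375 -0.31096973  0.11730384] stand O [ 0.53396201 -0.30560627]
[0.026, 0.012, 2.368, np.float64(0.53)]
```

Call:
{"fn": "jog_arm", "kwargs": {"deltas": [[[0.026,0.012,0.5,0.53],[0.026,0.012,1.0,0.53],[0.026,0.012,1.5,0.53],[0.026,0.012,1.9,0.53],[0.026,0.012,2.2,0.53],[0.026,0.012,2.37,0.53],[0.026,0.012,2.37,0.53],[0.026,0.012,2.37,0.53]]]}}

```text
t: 14.72
eef_pos: [0.52, -0.3118, 0.0991]
ee_rot: [-3.141, 0.001, -2.787]
force: [-0.5, 0.5, -0.2]
width: 0.0872
gripper_force: 0.0
```

Call:
{"fn": "jog_arm", "kwargs": {"deltas": [[[0,0,0,0],[0,0,0,0],[0,0,0,0],[0,0,0,0],[0,0,0,0],[0,0,0,0],[0,0,0,0],[0,0,0,0]]], "grip": 10, "squeeze": 25}}

```text
t: 15.72
eef_pos: [0.5194, -0.3118, 0.0981]
ee_rot: [-3.142, -0.0, -2.788]
force: [0.3, 0.0, -0.8]
width: 0.0215
gripper_force: 25.0
```

Call:
{"fn": "jog_arm", "kwargs": {"deltas": [[[0.037,0,-0.1,0],[0.073,0,-0.2,0],[0.128,0,-0.35,0],[0.183,0,-0.5,0],[0.238,0,-0.65,0],[0.293,0,-0.8,0],[0.366,0,-1.0,0],[0.42,0,-1.15,0]]]}}

```text
t: 16.73
eef_pos: [0.4957, -0.3207, 0.1682]
ee_rot: [-3.141, 0.001, -2.788]
force: [-0.5, -0.3, -0.8]
width: 0.0214
gripper_force: 25.0
```

Call:
{"fn": "jog_arm", "kwargs": {"deltas": [[[0,0,-0.3,0],[0,0,-0.6,0],[0,0,-0.6,0],[0,0,-0.6,0]]]}}

```text
t: 17.23
eef_pos: [0.4954, -0.3203, 0.2025]
ee_rot: [3.141, -0.0, -2.788]
force: [-0.5, -0.3, -1.7]
width: 0.0216
gripper_force: 25.0
```

```bash
python3 - <<'E'
from h import *
f=snap('side','s5'); g=snap('scene','s6'); s=arm.get_state(); print(s['t'],s['eef_pos'],s['ee_rot'],s['width'],s['force'],s['moment'])
p=s['eef_pos']; 
for n,fr in (('side',f),('scene',g)):
    print(n,proj(fr,[p,p+[0,0,.019],p+[.03,.012,-.06],p+[0,0,-.09]]).round(1).tolist())
E
```

```text
17.325 [ 0.49527711 -0.32032212  0.20217224] [ 3.14050859e+00 -1.14004688e-03 -2.78794397e+00] 0.021664474531835225 [-0.39422706  0.37596016 -0.3809074 ] [ 0.06110915 -0.14109316  0.03428005]
side [[326.4, 355.2], [326.4, 347.7], [343.8, 368.3], [326.8, 387.3]]
scene [[175.8, 140.6], [174.3, 132.4], [177.2, 173.6], [182.2, 177.1]]
```

Call:
{"fn": "jog_arm", "kwargs": {"deltas": [[[0.3,0,0,0],[0.56,0,0.1,0],[0.56,0,0.5,0],[0.56,0,0.9,0],[0.56,0,1.25,0],[0.56,0,1.5,0],[0.56,0,1.63,0],[0.56,0,1.63,0]]]}}

```text
t: 18.32
eef_pos: [0.464, -0.3323, 0.1051]
ee_rot: [3.141, -0.001, -2.788]
force: [0.8, -0.2, -1.6]
width: 0.0218
gripper_force: 25.0
```

```bash
cat > axis.py <<'E'
from h import *
# probe tilt estimate: difference mask against a reference picture, restricted around expected grip/tip
import sys
def shot(tag):
    f=snap('side','sd_'+tag); g=snap('scene','sc_'+tag); return f,g
E
python3 - <<'E'
from h import *
import numpy as np
s=arm.get_state();p=s['eef_pos'];print(s['t'],p,s['force'],s['moment'])
f=snap('side','s7'); d=load('side0')
for r in range(346,430,3):
    print(r,''.join('%x'%(int(v)//16) for v in cv2.cvtColor(f['img'],cv2.COLOR_RGB2GRAY)[r,280:380]))
a=.355;c,si=np.cos(a),np.sin(a);O=np.array([.534,-.3056,0]);R=np.array([[c,-si,0],[si,c,0],[0,0,1]])
rel=R.T@(p-O);print(rel)
g=p+[0,0,.019]
for th in (.35,.2,0):
    ax=R@np.array([-np.sin(th),0,np.cos(th)]); print(th,[proj(f,g-ax*k)[0].round(1).tolist() for k in (-.038,0,.036,.045,.09,.099)])
E
```

```text
18.325 [ 0.46400642 -0.33225611  0.10511051] [ 0.8420455  -0.20095899 -1.58212086] [ 0.05695701 -0.10716143  0.05172139]
346 a95233333333333333333333333333333333333333333322118aacccffffffffb54444444444444444444444444444444444
349 89a8411222333333333333333333333333333333322111138aaaceffffffffffffb544444444444444444444444444444444
352 3689a9741111111122222222322222222221111111111389abbefffffffffffffea544444444444444444444444444444444
355 222689aaa98621111111111111111111111111111114689ceffffffffffeecbaaa7444444444444444444444444444444444
358 22223689aaaaaaaa998764333333211111111589aabdfffffffffedcbaaaa986644444444444444444444444444444444444
361 222222369ceecaaaaaaaaaaaaaaaa99999abdeeffffffffedbaaaaaaa9544444444444444444444444444444444444444444
364 22222222389befffffffeefffffffffffffffffffecbaaaaaaaaaaaaa9544444444444444464444444444444444444444444
367 2222223222389ceffffeffffffffffffffedbbaaaaaaaaaaaaaaaaaaa85444444444448ccccc844444444444444444444444
370 222224777776589defffffffffffecbaaaaaaaaaaaaaaaaaaaaaaaaaa7444444449cddcccccccc8444444444444444444444
373 2237865555432258adffffecbaaaaa
[... 1600 characters left out ...]
aaaaaaaa88766777777777777777777779bcddddddcb9
421 222222222222222222222222332322587434555543322347aaaaaaaaa98777777766777777777777778acccddddcba876444
424 2222222222222222222222222222223899753334579aaaaaaa9987bccc7777777766777777779abcddddcccb976654444444
427 222222222222222222222222222222289a9aaaaa89aa998899787777bcc7777779777789bbcccdccca987654444444444444
[-0.07489464 -0.00066491  0.10511051]
0.35 [[300.5, 383.5], [308.6, 392.3], [315.8, 400.1], [317.5, 401.9], [325.8, 410.8], [327.4, 412.5]]
0.2 [[303.6, 381.5], [308.6, 392.3], [313.1, 401.9], [314.1, 404.2], [319.2, 415.2], [320.2, 417.3]]
0 [[307.9, 379.2], [308.6, 392.3], [309.2, 404.0], [309.4, 406.8], [310.1, 420.3], [310.3, 422.9]]
```

Call:
{"fn": "jog_arm", "kwargs": {"deltas": [[[-0.1,0.0,0,0],[-0.2,0.0,0,0],[-0.27,0.0,0,0],[-0.34,0.0,0,0],[-0.41,0.0,0,0],[-0.48,0.0,0,0],[-0.54,0.0,0,0],[-0.6,0.0,0,0]]], "squeeze": 10}}

```text
t: 19.38
eef_pos: [0.4983, -0.3196, 0.1054]
ee_rot: [-3.142, 0.0, -2.788]
force: [-3.0, -0.9, 0.9]
width: 0.0217
gripper_force: 10.0
```

```bash
python3 - <<'E'
from h import *
s=arm.get_state();p=s['eef_pos'];print(s['t'],p,s['force'],s['moment'],s['width'])
a=.355;c,si=np.cos(a),np.sin(a);O=np.array([.534,-.3056,0]);R=np.array([[c,-si,0],[si,c,0],[0,0,1]])
print(R.T@(p-O),R.T@s['force'])
E
```

```text
19.375 [ 0.4982901  -0.31964299  0.1054014 ] [-2.96587121 -0.85425408  0.8605606 ] [-0.37632162  1.06175338  0.0071379 ] 0.021738274834971972
[-0.03836447 -0.00075494  0.1054014 ] [-3.07786922  0.22991992  0.8605606 ]
```

Call:
{"fn": "jog_arm", "kwargs": {"deltas": [[[0.2,0,-0.1,0],[0.3,0,-0.5,0],[0.3,0,-1.1,0],[0.3,0,-1.8,0],[0.3,0,-2.4,0],[0.3,0,-2.6,0],[0.3,0,-2.6,0]]], "squeeze": 25}}

```text
t: 20.25
eef_pos: [0.4812, -0.3259, 0.2619]
ee_rot: [-3.141, 0.002, -2.788]
force: [-0.1, 0.6, -2.0]
width: 0.0216
gripper_force: 25.0
```

```bash
python3 go.py "(.4915,.282,.26,-2.788)"
```

```text
[-3.668, 9.446, 0.031, np.float64(-0.0)]
```

Call:
{"fn": "jog_arm", "kwargs": {"deltas": [[[-0.22,0.57,0,0],[-0.5,1.3,0,0],[-0.8,2.07,0,0],[-1.1,2.85,0,0],[-1.4,3.63,0,0],[-1.7,4.4,0,0],[-2.0,5.17,0,0],[-2.2,5.67,0,0]]]}}

```text
t: 21.25
eef_pos: [0.4861, 0.0407, 0.2596]
ee_rot: [3.141, -0.002, -2.787]
force: [0.8, -0.0, -0.9]
width: 0.0217
gripper_force: 25.0
```

```bash
python3 go.py "(.4915,.282,.22,-2.788)"
```

```text
[-1.481, 3.74, 0.66, np.float64(0.02)]
```

Call:
{"fn": "jog_arm", "kwargs": {"deltas": [[[-0.28,0.7,0,0],[-0.56,1.4,0,0],[-0.85,2.15,0,0],[-1.15,2.9,0.1,0],[-1.35,3.4,0.3,0],[-1.481,3.74,0.5,0],[-1.481,3.74,0.66,0],[-1.481,3.74,0.66,0]]]}}

```text
t: 22.25
eef_pos: [0.4921, 0.2791, 0.2202]
ee_rot: [-3.14, -0.003, -2.788]
force: [-0.4, -0.5, -0.6]
width: 0.0217
gripper_force: 25.0
```

Call:
{"fn": "jog_arm", "kwargs": {"deltas": [[[0,0,0,0],[0,0,0,0],[0,0,0,0]]]}}

```text
t: 22.62
eef_pos: [0.493, 0.28, 0.2223]
ee_rot: [3.141, 0.001, -2.788]
force: [0.4, 0.1, -1.6]
width: 0.0216
gripper_force: 25.0
```

```bash
python3 - <<'E'
from h import *
f=snap('side','s9'); g=snap('scene','c9'); s=arm.get_state();p=s['eef_pos'];print(s['t'],p,s['ee_rot'])
G=p+[0,0,.019]
for n,fr in (('side',f),('scene',g)): print(n,[ (k,proj(fr,G-[0,0,k])[0].round(1).tolist()) for k in (0,.036,.045,.09,.099)], 'barmid',proj(fr,[.4915,.282,.058]))
cv2.imwrite('pics/v9.png',np.hstack([crop('s9',250,110,80,110,5),crop('c9',415,180,80,110,5)]))
E
```

```text
22.725 [0.49285798 0.28005953 0.22210304] [ 3.14130485e+00  5.37696320e-04 -2.78809960e+00]
side [(0, [281.8, 123.1]), (0.036, [282.7, 136.8]), (0.045, [282.9, 140.1]), (0.09, [284.0, 156.4]), (0.099, [284.2, 159.6])] barmid [[285.51615033 187.5678154 ]]
scene [(0, [477.4, 183.7]), (0.036, [473.2, 200.9]), (0.045, [472.1, 205.0]), (0.09, [467.1, 225.0]), (0.099, [466.1, 228.9])] barmid [[458.49286413 262.51841106]]
```

View pics/v9.png

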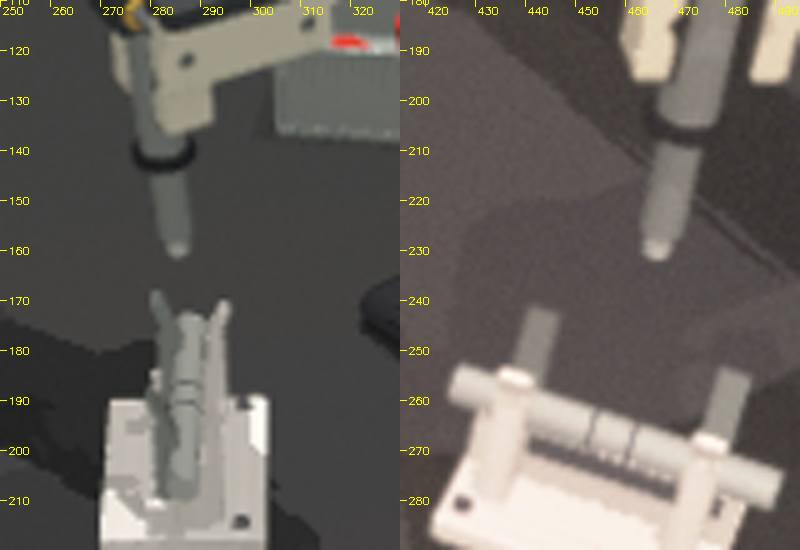

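```bash
cat > axis.py <<'E'
from h import *
def line(f,rows,x0,x1,show=False):
    g=cv2.GaussianBlur(cv2.cvtColor(f['img'],cv2.COLOR_RGB2GRAY),(0,0),.7).astype(float); out=[]
    for r in rows:
        d=np.diff(g[r,x0:x1]); 
        def sub(i):
            a,b,c=d[i-1],d[i],d[i+1]; return i+.5*(a-c)/(a-2*b+c)
        i=int(np.argmax(d[1:-1]))+1; j=int(np.argmin(d[1:-1]))+1
        l,rr=sub(i)+x0+.5,sub(j)+x0+.5; out.append((r,l,rr))
        if show: print(r,round(l,1),round(rr,1))
    return [((l+q)/2,r) for r,l,q in out], np.median([q-l for _,l,q in out])
def plane(f,pts):
    d=np.array([ray(f,p)[1] for p in pts]); d/=np.linalg.norm(d,axis=1)[:,None]
    return np.linalg.svd(d)[2][-1]
def axis(fs,ls,fc,lc):
    n1,n2=plane(fs,ls),plane(fc,lc); a=np.cross(n1,n2); a/=np.linalg.norm(a); a*=np.sign(a[2])
    o1,o2=np.array(fs['xyz']),np.array(fc['xyz'])
    return a,np.array([n1,n2]),np.array([n1@o1,n2@o2])
E
python3 - <<'E'
from axis import *
f,g=load('s9'),load('c9')
ls,w1=line(f,range(146,157),272,298,True); lc,w2=line(g,range(211,228),455,486,True)
a,N,b=axis(f,ls,g,lc); print(a)
for z in (.142,.2): print(z,np.linalg.solve(N[:,:2],b-N[:,2]*z))
E
```

```text
146 279.8 286.6
147 279.9 286.5
148 280.0 286.7
149 280.5 286.9
150 280.6 287.1
151 280.7 287.0
152 280.8 287.3
153 280.8 287.5
154 280.9 287.6
155 281.2 287.6
156 281.5 287.6
211 465.7 474.4
212 465.3 474.3
213 465.4 474.1
214 465.2 473.8
215 464.7 473.6
216 464.7 473.4
217 464.7 473.2
218 464.4 473.0
219 463.9 472.5
220 463.7 472.4
221 463.7 472.3
222 463.5 472.2
223 463.0 471.8
224 462.8 471.5
225 462.9 471.3
226 463.3 470.9
227 463.4 470.3
[-0.06154665 -0.03407344  0.99752244]
0.142 [0.49486091 0.28044998]
0.2 [0.49128234 0.27846882]
```

```bash
python3 go.py "(.4777,-.3265,.25,-2.788)"
```

```text
[3.737, -9.397, -0.465, np.float64(-0.0)]
```

Call:
{"fn": "jog_arm", "kwargs": {"deltas": [[[0.2,-0.5,-0.4,0],[0.45,-1.13,-0.465,0],[0.75,-1.9,-0.465,0],[1.05,-2.65,-0.465,0],[1.35,-3.4,-0.465,0],[1.65,-4.15,-0.465,0],[1.95,-4.9,-0.465,0],[2.25,-5.65,-0.465,0]]]}}

```text
t: 23.72
eef_pos: [0.4833, -0.0861, 0.2501]
ee_rot: [-3.141, 0.001, -2.788]
force: [1.2, 0.4, -1.4]
width: 0.0219
gripper_force: 25.0
```

```bash
python3 go.py "(.4777,-.3265,.105,-2.788)"
```

```text
[1.477, -3.726, 2.418, np.float64(0.01)]
```

Call:
{"fn": "jog_arm", "kwargs": {"deltas": [[[0.3,-0.75,0,0],[0.6,-1.5,0,0],[0.9,-2.3,0,0],[1.2,-3.0,0,0],[1.4,-3.55,0.1,0],[1.477,-3.726,0.5,0],[1.477,-3.726,1.0,0],[1.477,-3.726,1.6,0]]]}}

```text
t: 24.72
eef_pos: [0.4781, -0.3255, 0.1533]
ee_rot: [-3.141, 0.001, -2.788]
force: [1.2, -0.2, -1.1]
width: 0.0218
gripper_force: 25.0
```

Call:
{"fn": "jog_arm", "kwargs": {"deltas": [[[0,0,0.45,0],[0,0,0.7,0],[0,0,0.82,0],[0,0,0.82,0]]], "squeeze": 15}}

```text
t: 25.22
eef_pos: [0.4781, -0.3251, 0.1048]
ee_rot: [-3.141, 0.0, -2.788]
force: [0.3, -0.8, -1.3]
width: 0.0216
gripper_force: 15.0
```

```bash
python3 - <<'E'
from h import *
from go import delta
s=arm.get_state();p=s['eef_pos'];print(s['t'],p,s['force'])
print(delta(.534-.0331*.9376,-.3056-.0007-.0331*.3476,.105,-2.788))
E
```

```text
25.225 [ 0.47814377 -0.32506374  0.10475751] [ 0.29169057 -0.76450705 -1.29388301]
[-0.43, -0.03, -0.004, np.float64(0.0)]
```

Call:
{"fn": "jog_arm", "kwargs": {"deltas": [[[-0.1,0,0,0],[-0.2,0,0,0],[-0.28,0,0,0],[-0.34,0,0,0],[-0.38,0,0,0],[-0.41,0,0,0],[-0.43,0,0,0],[-0.43,0,0,0]]]}}

```text
t: 26.22
eef_pos: [0.5017, -0.316, 0.1044]
ee_rot: [3.141, -0.001, -2.788]
force: [-4.5, -0.4, 2.3]
width: 0.0218
gripper_force: 15.0
```

Call:
{"fn": "jog_arm", "kwargs": {"deltas": [[[0.2,0,-0.1,0],[0.3,0,-0.5,0],[0.3,0,-1.1,0],[0.3,0,-1.8,0],[0.3,0,-2.3,0],[0.3,0,-2.5,0],[0.3,0,-2.5,0]]], "squeeze": 25}}

```text
t: 27.1
eef_pos: [0.4854, -0.3222, 0.2548]
ee_rot: [-3.141, 0.002, -2.788]
force: [0.1, -0.8, -2.1]
width: 0.0214
gripper_force: 25.0
```

```bash
python3 go.py "(.4915,.282,.25,-2.788)"
```

```text
[-3.583, 9.412, 0.079, np.float64(0.0)]
```

Call:
{"fn": "jog_arm", "kwargs": {"deltas": [[[-0.21,0.55,0,0],[-0.46,1.2,0,0],[-0.74,1.95,0,0],[-1.03,2.7,0,0],[-1.33,3.5,0,0],[-1.62,4.25,0,0],[-1.9,5.0,0,0],[-2.17,5.7,0,0]]]}}

```text
t: 28.1
eef_pos: [0.4879, 0.0452, 0.2528]
ee_rot: [3.141, -0.002, -2.788]
force: [0.8, 0.1, -1.9]
width: 0.0215
gripper_force: 25.0
```

```bash
python3 go.py "(.4915,.282,.22,-2.788)"
```

```text
[-1.425, 3.681, 0.546, np.float64(0.01)]
```

Call:
{"fn": "jog_arm", "kwargs": {"deltas": [[[-0.28,0.72,0,0],[-0.56,1.45,0,0],[-0.83,2.15,0,0],[-1.1,2.85,0.1,0],[-1.3,3.35,0.3,0],[-1.425,3.68,0.5,0],[-1.425,3.68,0.55,0],[-1.425,3.68,0.55,0]]]}}

```text
t: 29.1
eef_pos: [0.4923, 0.2796, 0.2206]
ee_rot: [-3.141, -0.001, -2.788]
force: [0.7, 0.1, -0.2]
width: 0.0215
gripper_force: 25.0
```

Call:
{"fn": "jog_arm", "kwargs": {"deltas": [[[0,0,0,0],[0,0,0,0],[0,0,0,0],[0,0,0,0]]]}}

```text
t: 29.6
eef_pos: [0.4926, 0.2803, 0.2217]
ee_rot: [3.141, 0.0, -2.788]
force: [0.7, 1.1, -1.6]
width: 0.0216
gripper_force: 25.0
```

```bash
python3 - <<'E'
from axis import *
f=snap('side','s10');g=snap('scene','c10'); s=arm.get_state();print(s['t'],s['eef_pos'])
for r in range(122,170,2): print(r,''.join('%x'%(int(v)//12) if v<190 else 'f' for v in cv2.cvtColor(f['img'],cv2.COLOR_RGB2GRAY)[r,265:305]), r+62,''.join('%x'%(int(v)//16) for v in cv2.cvtColor(g['img'],cv2.COLOR_RGB2GRAY)[r+70,450:490]),r+70)
ls,w1=line(f,range(147,157),272,298); lc,w2=line(g,range(212,226),455,486)
print(w1,w2,np.round(ls,1).tolist(),np.round(lc,1).tolist())
a,N,b=axis(f,ls,g,lc); print(a)
for z in (.142,.2,.239): print(z,np.linalg.solve(N[:,:2],b-N[:,2]*z))
E
```

```text
29.7 [0.49255738 0.28033282 0.22154344]
122 55555558ba87888abcdca768cccdccccccccccbb 184 33334443346abdddddc95688888888643347cddd 192
124 55555557ab978889bcdddcccccccccccba986556 186 444344344458cdddddb76788888887533349dddd 194
126 555555558ba788868cdcccccccca876555555556 188 4444443444446777886568888888764333468999 196
128 5555555556778888bcccccccccb8555555555545 190 3434443344444333567778878888753333333333 198
130 5555555555678889bcccccccccc8555555555545 192 3444444334443334577778888887643333333333 200
132 5555555555577889bcccccccccc9555555555545 194 4443334444343333467778888787533333333333 202
134 55555555555678879bccccccccb7555555555444 196 5554434344433333333556677654333333333333 204
136 555555555556788888bba9876555555555554444 198 5555544444444433333333333333333333333333 206
138 5555555555457888888774455555555555555555 200 5555555544454344666544443333333333333333 208
140 5555555554336888888642245555555555555555 202 5555555555434445777788876433333333333333 210
142 5555555555322244433222355555555555555555 204 5555555555554446777788775333333333333333 212
144 5555555555543322224445
[... 1043 characters left out ...]
555555555 228 5555554555555454554454554445444545444544 236
168 5555555555555557865555555555555555555555 230 5555455455555444555544455444555555455545 238
6.333928571428572 8.778329857277214 [[281.5, 147.0], [281.6, 148.0], [281.7, 149.0], [281.7, 150.0], [281.7, 151.0], [282.0, 152.0], [282.1, 153.0], [282.1, 154.0], [282.1, 155.0], [282.2, 156.0]] [[469.1, 212.0], [468.9, 213.0], [468.8, 214.0], [468.4, 215.0], [468.2, 216.0], [468.0, 217.0], [467.8, 218.0], [467.4, 219.0], [467.1, 220.0], [467.0, 221.0], [466.9, 222.0], [466.6, 223.0], [466.5, 224.0], [466.4, 225.0]]
[-0.00795954 -0.02118496  0.99974389]
0.142 [0.48879897 0.27870862]
0.2 [0.4883372  0.27747958]
0.239 [0.48802669 0.27665315]
```

```bash
python3 - <<'E'
from axis import *
f,g=load('s10'),load('c10')
G=cv2.cvtColor(f['img'],cv2.COLOR_RGB2GRAY);H=cv2.cvtColor(g['img'],cv2.COLOR_RGB2GRAY)
for r in range(172,210,2): print(r,' '.join('%3d'%v for v in G[r,276:302]))
print()
for r in range(254,276,1): print(r,' '.join('%3d'%v for v in H[r,446:472]))
for x in (.4885,.4905,.4925,.4945):
    print(x,'side axis',proj(f,[[x,.282,.05],[x,.282,.058]]).round(1).tolist(),'scene',proj(g,[[x,.282,.05],[x,.282,.058],[x,.285,.058]]).round(1).tolist())
E
```

```text
172  66  67  66  66  81  97 100 100  76  66  92 108  97  72  66  66  86 145 182 150  89  66  66  65  66  65
174  66  66  66  66  66  80  96 100 100 115 142 154 157 153 140 128 149 159 160 101  65  66  66  66  66  67
176  66  66  67  66  67  78  95 100 101 100 122 151 158 153 145 138 156 162 130  82  65  66  66  65  65  66
178  51  43  43  44  42  83  99  99 100 100 121 151 156 153 126 136 158 162 141  89  66  66  66  66  66  66
180  43  42  43  42  43  67  95 100  92 113 145 155 157 152 116 135 158 162 142  89  66  66  66  67  66  66
182  43  43  43  43  44  68  95 100 103 133 150 157 155 150 142 148 160 161 153  95  66  66  66  67  67  66
184  42  42  42  43 146 168 124 100 112 137 150 157 155 149 137 157 162 161 157  97  66  66  66  66  66  67
186  43  43  42  43  99 152 121 100 115 116 106 109 120 128 140 159 161 162 162 101  66  66  66  66  66  66
188  44  44  44  90  93 119 107 100 113 140 152 156 153 147 140 159 162 162 162 112  77  71  68  73  87  91
190 205 193 176 125  96  88  92  91 123 121 120 114 105 134 139 159 160 170 185 178 185 120  82 118 217 248
192 190 189 187 159 
[... 3048 characters left out ...]
 104 107 121 122 143 167 162 172 174 180 178 183 192 196 202 210
274 209 208 206 198 182 172 155 129 111 109 106 104 102 105 107 122 126 138 165 190 172 176 180 178 184 203
275 210 213 213 209 207 206 196 183 175 157 124 114 108 103 103 101 106 107 129 146 146 170 186 174 177 204
0.4885 side axis [[284.5, 190.3], [284.3, 187.7]] scene [[457.9, 264.6], [458.7, 261.5], [460.2, 261.9]]
0.4905 side axis [[285.3, 190.2], [285.1, 187.6]] scene [[457.8, 265.2], [458.6, 262.2], [460.1, 262.6]]
0.4925 side axis [[286.1, 190.1], [285.9, 187.5]] scene [[457.6, 265.9], [458.4, 262.8], [460.0, 263.2]]
0.4945 side axis [[286.9, 190.0], [286.7, 187.4]] scene [[457.5, 266.5], [458.3, 263.5], [459.8, 263.9]]
```

```bash
python3 go.py "(.4980,.2830,.1555,-2.788)"
```

```text
[-0.1, 0.01, 1.101, np.float64(0.0)]
```

Call:
{"fn": "jog_arm", "kwargs": {"deltas": [[[-0.1,0.01,0.1,0],[-0.1,0.01,0.3,0],[-0.1,0.01,0.5,0],[-0.1,0.01,0.7,0],[-0.1,0.01,0.9,0],[-0.1,0.01,1.05,0],[-0.1,0.01,1.1,0],[-0.1,0.01,1.1,0]]]}}

```text
t: 30.7
eef_pos: [0.498, 0.2831, 0.1555]
ee_rot: [-3.142, 0.0, -2.788]
force: [-0.1, -0.3, -0.7]
width: 0.0212
gripper_force: 25.0
```

Call:
{"fn": "jog_arm", "kwargs": {"deltas": [[[0,0,0,0],[0,0,0,0]]]}}

```text
t: 30.95
eef_pos: [0.4981, 0.2832, 0.1559]
ee_rot: [3.141, 0.001, -2.788]
force: [-0.8, -0.6, -0.9]
width: 0.0217
gripper_force: 25.0
```

```bash
python3 - <<'E'
from axis import *
f=snap('side','s11');g=snap('scene','c11'); s=arm.get_state();print(s['t'],s['eef_pos'])
G=cv2.cvtColor(f['img'],cv2.COLOR_RGB2GRAY);H=cv2.cvtColor(g['img'],cv2.COLOR_RGB2GRAY)
for r in range(164,204,1): print(r,' '.join('%3d'%v for v in G[r,276:300]))
print()
for r in range(234,276,1): print(r,' '.join('%3d'%v for v in H[r,444:472]))
p=s['eef_pos']+[0,0,.019]
print([proj(x,[p-[0,0,k] for k in (.045,.09,.1)]).round(1).tolist() for x in (f,g)])
E
```

```text
31.05 [0.49805553 0.28317148 0.15576412]
164  66  66  66  44  30  33  51  78  85  85  74  62  42  29  26  50  64  67  67  66  67  67  67  67
165  66  66  66  52  34  29  31  34  37  37  34  34  29  28  35  61  67  66  67  67  67  66  67  67
166  66  66  67  59  42  31  30  28  28  29  30  29  28  42  61  67  67  66  66  67  67  67  67  67
167  66  66  66  66  65  59  49  46  33  30  44  59  70  67  67  66  67  66  66  67  67  66  67  66
168  66  66  68  66  84  91  85  93  97  99  99  96  90  73  67  67  67  67  67  66  67  67  67  67
169  67  67  67  66  91  95  92  96  99 101 100  97  92  73  67  67  68  67  67  67  68  67  67  67
170  67  67  67  66  92  95  94  96  98 100 100  98  93  74  67  67  67  87 153 121  76  67  67  66
171  66  67  67  67  94  97  93  94  98 100 101  98  93  76  68  67  66 126 181 152  89  67  66  66
172  68  66  67  67  81  98  94  94  98 101 100  99  94  77  67  67  87 146 184 152  89  67  66  66
173  66  67  67  66  67  94  91  93  98 100 101  99  95 122  98  72 144 157 167 123  76  67  67  66
174  66  66  67  66  66  82  91  94  98 100 101  99  95 115
[... 7214 characters left out ...]
220 222 223 221 220
271 132 111 110 103 104 101 101 108 108 112 130 154 145 161 177 164 135 178 188 192 201 206 210 216 218 220 221 221
272 184 171 155 131 113 109 104  99 102 101 103 113 114 129 154 143 146 178 172 174 180 189 196 202 206 212 214 219
273 211 208 203 184 169 156 128 113 106 103 101 100 104 105 114 113 125 152 145 157 166 172 178 184 185 195 203 213
274 213 211 210 210 208 196 181 173 156 127 112 107 104 101 102 100 104 112 116 130 149 169 164 168 174 176 185 203
275 216 213 214 213 213 211 208 208 201 183 173 155 123 109 108 103 101 102 101 105 121 131 132 154 169 164 173 203
[[[286.6, 162.9], [287.6, 178.2], [287.8, 181.5]], [[466.1, 236.2], [461.3, 254.5], [460.3, 258.4]]]
```

Call:
{"fn": "jog_arm", "kwargs": {"deltas": [[[0.009,-0.023,0.05,0],[0.009,-0.023,0.1,0],[0.009,-0.023,0.15,0],[0.009,-0.023,0.2,0],[0.009,-0.023,0.23,0],[0.009,-0.023,0.23,0],[0.009,-0.023,0.23,0],[0.009,-0.023,0.23,0]]]}}

```text
t: 32.05
eef_pos: [0.498, 0.2817, 0.1418]
ee_rot: [3.141, 0.0, -2.788]
force: [0.3, -0.9, -1.2]
width: 0.0214
gripper_force: 25.0
```

Call:
{"fn": "jog_arm", "kwargs": {"deltas": [[[0,0,0.02,0],[0,0,0.033,0],[0,0,0.033,0],[0,0,0.033,0]]]}}

```text
t: 32.55
eef_pos: [0.4979, 0.2816, 0.1397]
ee_rot: [-3.142, -0.0, -2.788]
force: [-0.0, 0.1, -1.4]
width: 0.0216
gripper_force: 25.0
```

Call:
{"fn": "jog_arm", "kwargs": {"deltas": [[[0,0,0.02,0],[0,0,0.033,0],[0,0,0.033,0],[0,0,0.033,0]]]}}

```text
t: 33.05
eef_pos: [0.498, 0.2816, 0.1378]
ee_rot: [-3.142, 0.0, -2.788]
force: [-0.8, 0.8, -0.3]
width: 0.0215
gripper_force: 25.0
```

Call:
{"fn": "jog_arm", "kwargs": {"deltas": [[[0,0,0.02,0],[0,0,0.033,0],[0,0,0.033,0],[0,0,0.033,0]]]}}

```text
t: 33.55
eef_pos: [0.498, 0.2816, 0.1358]
ee_rot: [3.142, 0.0, -2.788]
force: [0.3, 0.6, 1.4]
width: 0.0215
gripper_force: 25.0
```

```bash
python3 - <<'E'
from axis import *
f=snap('side','s12');F=[arm.get_state()['force'][2]];
for i in range(7): g=grab_frame('scene'); F.append(arm.get_state()['force'][2])
pickle.dump(g,open('pics/c12.pkl','wb')); cv2.imwrite('pics/c12.png',g['img'][:,:,::-1])
s=arm.get_state();print(s['t'],s['eef_pos'],np.mean(F),np.round(F,1))
G=cv2.cvtColor(f['img'],cv2.COLOR_RGB2GRAY);H=cv2.cvtColor(g['img'],cv2.COLOR_RGB2GRAY)
for r in range(170,194,1): print(r,' '.join('%3d'%v for v in G[r,278:296]))
for r in range(250,272,1): print(r,' '.join('%3d'%v for v in H[r,448:468]))
E
```

```text
33.95 [0.49797304 0.28161259 0.13575918] 0.8423175590301795 [1.1 0.3 0.7 1.6 0.7 0.9 0.8 0.6]
170  67  49  33  58  91 100 101 101 100  99  95  81  46  28  61  87 154 122
171  67  53  34  30  60  95 102 102 100 103  74  40  29  36  62 126 182 153
172  67  53  35  29  30  34  43  47  37  34  31  30  29  36  85 148 185 152
173  67  67  47  31  30  29  31  33  30  30  29  29  62  67 145 158 167 124
174  67  67  67  54  36  30  30  30  29  31  42  87 131 130 151 161 163 103
175  68  67  68  67  87  82  81  84  84  97  96 115 145 140 155 163 132  83
176  68  67  68  80  91  93  97 101 102 101  97 115 131 139 159 163 133  83
177  67  67  67  88 100  96  98 101 101 101  97 117 120 163 165 164 126  79
178  67  67  67  83  99  97  98 101 102 101  97 116 119 139 161 164 144  90
179  68  51  44  69  97  96  98 102 101 100  97 101 104 137 161 164 144  89
180  44  44  43  69  97  97  97 101 102 100  97 103 105 137 161 164 144  90
181  43  44  45  68  97  96  98 100 102 100  97  90 102 138 160 165 145  90
182  44  45  45  69  97  95  96 100 102 101  97  90 136 150 162 164 155  97
183  45  44  53  9
[... 1965 characters left out ...]
 111  93  90  83  88  86  82
264 186 186 187 188 183 158 161 170 175 175 176 168 176 155 118 116 105  96  90  88
265 182 183 184 187 183 162 193 186 185 190 201 185 207 179 153 172 165 150 123 107
266 173 177 182 183 168 173 208 204 206 207 214 210 214 171 182 210 212 198 181 166
267 175 168 174 171 148 184 206 210 216 216 218 222 213 172 211 222 220 216 214 209
268 170 176 169 156 138 177 192 199 204 210 212 213 198 170 217 221 223 223 221 220
269 141 153 148 147 146 166 173 182 187 191 200 197 171 179 214 219 221 222 221 223
270 105 111 114 129 136 143 161 177 173 175 183 180 150 186 203 209 213 217 220 221
271 102 102 106 105 108 115 130 154 147 162 180 166 140 175 190 196 203 207 213 216
```

Call:
{"fn": "jog_arm", "kwargs": {"deltas": [[[0,0,0.012,0],[0,0,0.025,0],[0,0,0.025,0],[0,0,0.025,0],[0,0,0.025,0],[0,0,0.025,0]]]}}

```text
t: 34.7
eef_pos: [0.498, 0.2816, 0.1343]
ee_rot: [3.142, 0.0, -2.788]
force: [0.6, 0.1, 2.0]
width: 0.0213
gripper_force: 25.0
```

```bash
python3 - <<'E'
from axis import *
f=snap('side','s13');F=[arm.get_state()['force'][2]];
for i in range(9): g=grab_frame('scene'); F.append(arm.get_state()['force'][2])
s=arm.get_state();print(s['t'],s['eef_pos'],np.mean(F),s['width'],s['gripper_force'],np.abs(s['qd']).max())
ls,w1=line(f,range(178,187),281,292,True); lc,w2=line(g,range(244,259),448,472,True)
# side: use right edge + constant half width
G=cv2.cvtColor(f['img'],cv2.COLOR_RGB2GRAY);H=cv2.cvtColor(g['img'],cv2.COLOR_RGB2GRAY)
for r in range(182,193): print(r,' '.join('%3d'%v for v in G[r,278:296]),'|',r+78,' '.join('%3d'%v for v in H[r+76,448:468]))
a,N,b=axis(f,ls,g,lc); print(a)
E
```

```text
35.2 [0.49794495 0.28160744 0.13424115] 1.7758168606433316 0.02175264129408055 24.999853670597076 0.0012185321287761263
178 288.7 286.5
179 288.3 287.0
180 288.0 287.0
181 294.0 287.0
182 289.9 287.1
183 289.9 282.7
184 290.0 282.2
185 290.0 282.2
186 290.0 282.3
244 459.7 467.0
245 469.9 466.3
246 469.6 456.0
247 469.0 459.0
248 456.2 460.3
249 456.3 464.3
250 455.9 464.4
251 455.7 464.3
252 455.7 463.8
253 455.5 463.6
254 455.0 463.5
255 454.8 463.0
256 454.7 462.7
257 454.6 462.5
258 454.2 462.2
182  44  44  44  70  96  95  97 100 102 101  98  90 135 150 162 164 155  97 | 260  94  87  87  87  85  85 106 124 131 139 141 143 140 141 121  93  87  87  83  86
183  44  45  53  98 104  98  97 100 102 100  98  92 131 160 164 164 159  99 | 261 115 100  89  89  89  89 110 126 136 139 141 141 142 139 121  91  85  84  85  86
184  44  44 149 170 127  95  96 100 102 100  97  96 130 159 164 163 159  99 | 262 152 140 127 113  96  98 114 129 135 142 139 144 139 131 108  87  86  84  88  86
185  44  44 132 156 120  95  96 100 101 101  99  95 130 159 164 164 160  99 | 263 172 171 165 151 139 128 126 
[... 520 characters left out ...]
6 105  95  94  86
189  76  95  93  89  99 101 116 123 132 135 129 143 142 161 163 160 162 144 | 267 184 186 188 188 183 159 180 186 184 185 181 187 208 182 153 172 163 151 127 103
190 178 127  97  90  94  94 116 105 104 106  92 135 142 161 160 156 160 175 | 268 177 178 181 183 170 169 197 200 205 206 206 208 215 173 183 211 208 198 179 165
191 191 145 107  92  88  75 102 123 129 131 129 113 146 162 154 155 160 169 | 269 179 170 174 173 147 182 206 211 214 216 220 221 215 172 210 221 221 217 214 209
192 189 162 118  98  90  88 115 126 129 131 128 122 122 150 151 157 160 170 | 270 172 178 170 157 137 177 192 199 205 208 213 215 199 172 217 222 224 223 221 221
[0.36388755 0.10919116 0.92502062]
```

```bash
python3 -c "
from station import arm
print(arm.job_done())"
```

```text
the job is handed in; nothing more can be done
None
```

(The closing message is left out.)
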